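Close the louvres and start the dehumidifier by touch

ROBOT

A 7-joint arm with a two-finger parallel gripper is mounted at the origin on the work surface. World frame = base frame: x ahead of the robot, y to its left, z up, the work surface at z = 0. Lengths are in m, angles in degrees, forces in N, time in s.
With the tool pointing down it reaches from about 0.425 to 0.875 m from the base axis. Payload 4.7 kg.
Tool frame: the origin (TCP) lies midway between the tips of the shut fingers; the grasp point (between the pads) lies 19 mm behind it; z points along the fingers, y is the line along which they close (so a half turn about z gives the same grasp; the last joint's range is limited). The gripper opens to 87 mm and grips with 3 to 60 N. Pads are 19 mm wide; open, the fingers measure 117 mm over their backs; the gripper's body (75 mm by 190 mm) begins 51 mm behind the grasp point.
Start: joints at [-74.02, 18.392, -4.016, 83.108, 1.295, 78.541, -3.26], TCP at [0.17, 0.627, 0.223] pointing down, gripper open.
Joint ranges: [-163.93, 163.93], [-17.29, 119.83], [-79.2, 71.16], [3.27, 140.29], [-89.18, 269.18], [5.43, 117.66], [-154.24, 154.24]. Speed limits (degrees/s): [147.25, 147.25, 180, 180, 180, 180, 180].

INTERFACE

Orientations are given as [roll, pitch, yaw] about the fixed x, y, z axes, in that order (R = Rz(yaw) Ry(pitch) Rx(roll)).
In Python, from cell import env, viewer, boxes_of, masks_of gives the robot as it stands. The module is installed in compiled form; this text tells all that it offers.
- The arm moves only by the tool apply_moves, never from a script. Its argument "moves" is a list of rows, each a list of 7 numbers: the shift along the tool's x, y, z scaled (see below), then the turn, a rotation vector about the tool's x, y, z scaled (see below), then the opening, from 0 (shut) to 1 (fully open). A call has 1 to 20 rows; each row is the pose to reach, as a shift and turn from the pose commanded when the call began, along the tool's axes at that moment; what a row does not reach only later rows make up. The controller multiplies each number of a shift by 0.2 m and each number of a turn by 1.5 rad. A row lasts 1/10 s, in which the tool goes at most 50 mm and 8.59 degrees, less where a joint would pass 70% of its speed; a pose out of reach is approached as far as the arm can. A call with a number of a shift or a turn outside -1 to 1 is refused whole. A call with a gripper value outside its range is refused whole. The fingers move at their own pace and stop on an object; "grip_force" is the grip in N (left out, the last holds). Time passes only in rows, so rows that repeat a pose let the fingers close. It gives the time, the measured TCP pose, the force, the opening and the grip force at its end, in the units of the state.
- env.get_obs(): the state, without advancing time (a new reading comes with each control period).
- viewer.read_camera(name): name is "side" or "top" or "wrist"; returns the picture (480x640x3 uint8, red, green, blue); there is no depth.
- viewer.get_calibration(name): a dict with "fov_y" (degrees; the focal length in pixels is half the picture's height over the tangent of half this angle, whatever the lens; pixels are square), "cx", "cy" (the principal point, pixels), "k1" (the pictures are not rectified: a ray, as slopes to the right and down, at radius r is drawn at 1 + k1 r^2 times it, then the intrinsics apply), "position" and "orientation" of the camera in the world. Camera axes: x right, y up, looking along -z (the intrinsics and any distortion apply to the point x, -y, -z); pixel columns grow to the right and rows downward; lengths in m; the calibration is good to about 2 mm. A picture is of the moment at which its call begins: read the wrist's pose just before it. get_calibration takes no time and is no camera call; for the wrist camera it gives the pose at the moment of the call.
- env.sign_off(): hands the job in; it is judged then, once.
Trained networks look in the newest picture that a camera, given by its name, has taken for a name from the list of things; names that differ only in an ending like _2 or _b are one class to them, and where a whole thing is asked for, a point or a joint stands for the part that bears it (a point fixed in the world has none). Each returns a list of dicts, best first, with "conf" (0 to 1); they miss things now and then, are a little off and sometimes report something else, mostly with a low value. They report only what shows in the picture. A call takes as long as a camera call. They do not tell look-alikes from the thing itself.
- boxes_of(camera, target): "location" ([column, row] in pixels, amid what is visible of it).
- masks_of(camera, target): "pixels" (480x640 bool, what is visible of it) and "location" ([column, row] in pixels, amid what is visible of it).
The state is a dict: "time_s": time; "qpos": joint angles; "joint_velocities": joint speeds; "effort": joint torques, N m; "tool_pos": TCP position; "tool_rot": TCP orientation; "force": force on the tool from outside, world axes, zero at the start; "wrist_torque": the same for the moment, N m; "grip_width": finger opening in m; "grasp_force": force on a finger pad.
Only numpy, scipy, OpenCV 4.12 (cv2) and the standard library are available. Lean on these libraries where they do the work, as an engineer would, in place of code of your own. Each camera call takes 0.05 s, during which the arm holds its last target. There are 200 camera calls.

TASK

Get the bedroom drying for the night: on the louvre control pad press the long bar key, then on the power block press the square key of the socket that has the plug in it, then press the round button on top of the dehumidifier. Press each lightly with the fingertips until it is well down (it stays there), in that order, leave the other keys up, and do not pick up, push aside or knock over anything. Finish clear of everything.

Things in the scene. Friction and masses are not known exactly. Their poses are not given: they have to be found in the camera images.
- louvre_pad: Louvre control pad: loose white slab standing flat, 75 (x) x 125 (y) x 24 mm high, 0.4 kg, two keys on top. Origin: centre of its underside; z up. Not to be shifted more than 20 mm or lifted. Pushing harder than 25 N on it or its keys is too hard.
- shut_key_top (a point): Centre of the top of the long bar key (18 mm in the pad's x by 36 mm in y) that shuts the louvres, at (0, 29, 37) mm in the pad's frame while up; moves down with the key.
- shut_key (a joint): The bar key of the pad: joint value 0 = up, 0.010 m = at the bottom; travel 10 mm straight down into the housing, top 13 mm proud of the housing when up, 3 mm at the bottom. It gives way at about 3.5 N, stiffens by 0.3 N per mm (6.5 N at the bottom, then a hard stop) and stays where it is left; it counts as pressed beyond 4 mm.
- open_key_top (a point): Centre of the top of the small round key (20 mm diameter) on the pad, at (0, -34, 37) mm in its frame while up; to be left up.
- open_key (a joint): The round key of the pad, to be left alone (pressed over 2.5 mm is a fault): joint value 0 = up, 0.010 m = at the bottom; travel 10 mm straight down into the housing, top 13 mm proud of the housing when up, 3 mm at the bottom. It gives way at about 3.5 N, stiffens by 0.3 N per mm (6.5 N at the bottom, then a hard stop) and stays where it is left; it counts as pressed beyond 4 mm.
- power_block: Two-socket power block: loose white block, 90 (x) x 130 (y) x 34 mm high, 0.6 kg. Sockets side by side along y, each with a square key on its -x side. A black plug, 36 (x) x 40 (y) mm, stands in the +y socket, centred at (18, 32) mm in the block's frame, its top 68 mm above the shelf. Origin: centre of the underside; z up. Not to be shifted more than 20 mm or lifted; pushing harder than 25 N is too hard.
- plug_key_top (a point): Centre of the top of the square key (18 x 18 mm) beside the plug, at (-30, 32, 47) mm in the block's frame while up; moves down with the key.
- plug_key (a joint): The square key beside the plug: joint value 0 = up, 0.010 m = at the bottom; travel 10 mm straight down into the housing, top 13 mm proud of the housing when up, 3 mm at the bottom. It gives way at about 3.5 N, stiffens by 0.3 N per mm (6.5 N at the bottom, then a hard stop) and stays where it is left; it counts as pressed beyond 4 mm.
- spare_key_top (a point): Centre of the top of the square key (18 x 18 mm) of the empty socket, at (-30, -32, 47) mm in the block's frame while up; to be left up.
- spare_key (a joint): The square key of the empty socket, to be left alone (pressed over 2.5 mm is a fault): joint value 0 = up, 0.010 m = at the bottom; travel 10 mm straight down into the housing, top 13 mm proud of the housing when up, 3 mm at the bottom. It gives way at about 3.5 N, stiffens by 0.3 N per mm (6.5 N at the bottom, then a hard stop) and stays where it is left; it counts as pressed beyond 4 mm.
- dehumidifier: Round dehumidifier: loose white upright drum, 140 mm diameter, 170 mm high, 1.6 kg, one round button and dark vent slots on its flat top. Origin: centre of its underside; z up. Not to be shifted more than 20 mm or lifted; pushing harder than 25 N is too hard.
- power_button_top (a point): Centre of the top of the round button (30 mm diameter) on the dehumidifier, at (-30, 0, 183) mm in its frame while up; moves down with the button.
- power_button (a joint): The dehumidifier's button: joint value 0 = up, 0.010 m = at the bottom; travel 10 mm straight down into the housing, top 13 mm proud of the housing when up, 3 mm at the bottom. It gives way at about 3.5 N, stiffens by 0.3 N per mm (6.5 N at the bottom, then a hard stop) and stays where it is left; it counts as pressed beyond 4 mm.
- cup: Bystander: loose grey silicone cup, 76 mm diameter at the rim, 85 mm high. Origin: centre of its underside.
- spoon_rest: Bystander: loose stainless spoon rest, a shallow round dish 80 mm in diameter and 14 mm high with a flat 30 mm wide tail reaching 92 mm from its centre along -x. Origin: centre of the dish's underside.
- jar: Bystander: loose empty glass jar with a steel lid, 80 mm diameter, 110 mm high. Origin: centre of its underside.
- lotion: Bystander: loose grey bottle, 50 mm diameter, 150 mm high. Origin: centre of its underside.
- hygrometer: Bystander: loose white humidity gauge standing on edge, 22 x 70 x 60 mm high. Origin: centre of its underside.
- tray_front (a point): Middle of the grip on the organiser's partly pulled-out tray, 34 mm above the shelf, facing the robot; to be left as it is. The organiser is a fixed clear plastic box, 240 mm wide and 120 mm high, whose front stands at most 30 mm behind this point and which reaches 150 mm farther back.
Not all that is in view belongs to the job. Leave any green or red look-alike of the power_block alone.

How it is judged (in metres and radians):
On the way, in this order (a step that is already met when the one before it is completed fails the run):
1. the bar key of the louvre pad is down, before the others (value of joint shut_key above 0.004 m and value of joint each of plug_key, power_button below 0.002 m), for 0.1 s.
2. then the square key beside the plug is down, before the button (value of joint each of shut_key, plug_key above 0.004 m and value of joint power_button below 0.002 m), for 0.1 s.
3. then the dehumidifier's button is down (value of joint each of shut_key, plug_key, power_button above 0.004 m), for 0.1 s.
At the end, for the whole second after the job is handed in: The bar key, the square key beside the plug and the dehumidifier's button are each more than 4 mm down (of 10 mm); the round pad key and the empty socket's key are less than 2.5 mm down; pad, block, dehumidifier and loose bystanders stand still within 20 mm of where they started (all of step 3 and value of joint each of open_key, spare_key below 0.0025 m and distance of each of louvre_pad, power_block, dehumidifier, cup, spoon_rest, jar, lotion, hygrometer from where it was at the start of the episode below 0.02 m and linear speed of each of louvre_pad, power_block, dehumidifier below 0.02 m/s and angle between dehumidifier's own z axis and vertical below 0.1 rad); the robot touches nothing.
It fails at once if a key pressed out of turn (over 2 mm while the one before it is not down) ((value of joint plug_key above 0.002 m and value of joint shut_key below 0.003 m) or (value of joint power_button above 0.002 m and value of joint plug_key below 0.003 m)).
It fails at once if a wrong key pressed (over 2.5 mm) (value of joint any of open_key, spare_key above 0.0025 m).
It fails at once if pad, block or dehumidifier pushed harder than 25 N (contact force between any of the fingers, the arm and louvre_pad above 25 N or contact force between any of the fingers, the arm and power_block above 25 N or contact force between any of the fingers, the arm and dehumidifier above 25 N).
It fails at once if pad, block or dehumidifier lifted over 10 mm, tipped, or shifted over 20 mm (height (world z) of any of louvre_pad, power_block, dehumidifier above 0.01 m or angle between any of louvre_pad, power_block, dehumidifier's own z axis and vertical above 0.2 rad or distance of any of louvre_pad, power_block, dehumidifier from where it was at the start of the episode above 0.02 m).
It fails at once if a bystander moved over 20 mm or tipped over, or the tray moved over 15 mm (distance of any of cup, spoon_rest, jar, lotion, hygrometer from where it was at the start of the episode above 0.02 m or angle between any of cup, spoon_rest, jar, lotion, hygrometer's own z axis and vertical above 0.5 rad or distance of tray_front from where it was at the start of the episode above 0.015 m).
It also fails if it takes over 54 s, if anything falls off the work surface, if the arm or the gripper's body presses on something with over 40 N, if the wrist force passes 120 N, or if a joint passes its speed limit or range.

## Working session

There is one attempt and no reset: what is moved stays moved. The work goes in short steps, Python scripts to look and compute and a tool call to move; the robot and the scene stay as the last step left them, time stands still between calls to the robot, and variables do not carry over. Pictures are saved under pics/ and viewed, at most 10 in all, crops included, and the job is handed in when it is done.

Besides the shell and the picture viewer there is one more tool, called as name(argument=value, ...) on one line, values as JSON. apply_moves: Moves the arm, as the interface text tells. Shifts and turns lie within -1 to 1; 1 stands for 0.2 m of shift or 1.5 rad of turn. Its arguments: {"type":"object","properties":{"moves":{"type":"array","items":{"type":"array","items":{"type":"number","minimum":-1,"maximum":1}}},"grip_force":{"type":"number"}},"required":["moves"]}

```bash
mkdir -p pics; cat > h.py <<'E'
import numpy as np, cv2
from scipy.spatial.transform import Rotation as Ro
from cell import env, viewer, boxes_of, masks_of
def cal(n):
    c=viewer.get_calibration(n); f=240/np.tan(np.radians(c['fov_y'])/2)
    o=np.array(c['orientation'],float)
    R=o if o.shape==(3,3) else Ro.from_euler('xyz',o,degrees=True).as_matrix()
    return c,f,R,np.array(c['position'])
def ray(n,px,C=None):
    c,f,R,p=C or cal(n)
    d=(np.array(px,float)-[c['cx'],c['cy']])/f; u=d.copy()
    for _ in range(30): u=d/(1+c['k1']*(u@u))
    return p,R@np.array([u[0],-u[1],-1])
def atz(n,px,z,C=None):
    p,d=ray(n,px,C); return p+d*(z-p[2])/d[2]
def proj(n,P,C=None):
    c,f,R,p=C or cal(n); q=R.T@(np.array(P)-p); u=np.array([q[0],-q[1]])/-q[2]
    return u*(1+c['k1']*(u@u))*f+[c['cx'],c['cy']]
def save(n,fn):
    im=viewer.read_camera(n); cv2.imwrite('pics/'+fn,im[:,:,::-1]); return im
E
python3 - <<'E'
from h import *
for n in('top','side'):
    save(n,n+'0.png'); print(n,viewer.get_calibration(n))
    for t,z in dict(shut_key_top=.037,open_key_top=.037,louvre_pad=.024,power_block=.034,plug_key_top=.047,spare_key_top=.047,dehumidifier=.17,power_button_top=.183,cup=.05,jar=.1,lotion=.1,hygrometer=.05,spoon_rest=.01,tray_front=.034).items():
        print(t,[(round(b['conf'],2),np.round(b['location']),np.round(atz(n,b['location'],z),3)[:2]) for b in boxes_of(n,t)][:4])
print(env.get_obs())
E
```

```text
top {'fov_y': 48.16699923844481, 'cx': 326.32174926582917, 'cy': 237.71049654403234, 'k1': -0.027967685140673677, 'position': array([ 0.28517707, -0.0893443 ,  1.51907083]), 'orientation': array([  9.7843813 ,   0.564623  , -88.76553015])}
shut_key_top [(0.55, array([286., 228.]), array([0.566, 0.046]))]
open_key_top [(0.46, array([306., 222.]), array([ 0.583, -0.011]))]
louvre_pad [(0.82, array([297., 228.]), array([0.57 , 0.015]))]
power_block [(0.69, array([390., 235.]), array([ 0.553, -0.248])), (0.65, array([455., 346.]), array([ 0.251, -0.424])), (0.6, array([471., 276.]), array([ 0.442, -0.474]))]
plug_key_top [(0.58, array([489., 274.]), array([ 0.446, -0.518])), (0.5, array([381., 241.]), array([ 0.532, -0.223])), (0.49, array([292., 152.]), array([0.784, 0.035])), (0.43, array([453., 327.]), array([ 0.3  , -0.416]))]
spare_key_top [(0.73, array([286., 230.]), array([0.558, 0.043])), (0.71, array([293., 156.]), array([0.774, 0.031])), (0.54, array([438., 349.]), array([ 0.24 , -0.377]))]
dehumidifier [(0.64, array([196., 239.]), array([0.506, 0.263]))]
power_button_top []
cu
[... 2000 characters left out ...]
1.5, 'qpos': array([-74.02152547,  18.39205379,  -4.01456411,  83.10701109,
         1.2975408 ,  78.54393683,  -3.26096974]), 'joint_velocities': array([-0.04620339,  0.03175944,  0.04510605,  0.06353008,  0.1357745 ,
       -0.03836287, -0.04381597]), 'effort': array([-2.20947677e-04, -4.91089797e+01, -4.03239559e-01, -3.12772751e+01,
       -6.36785198e-02,  3.33702948e-02,  1.77773103e-05]), 'tool_pos': array([0.17016382, 0.62733818, 0.2225896 ]), 'tool_rot': array([1.79997730e+02, 5.84335081e-03, 1.64828387e+02]), 'force': array([ 0.04469198,  0.02484432, -0.07825247]), 'wrist_torque': array([ 0.02833672, -0.01698205, -0.02136516]), 'grasp_force': 0.0, 'grip_width': 0.08728155351169505}
```

View enlarged.

```bash
python3 - <<'E'
import cv2
a=cv2.imread('pics/top0.png')[110:410,130:530]; cv2.imwrite('pics/t0c.png',cv2.resize(a,None,fx=2,fy=2,interpolation=3))
b=cv2.imread('pics/side0.png'); cv2.imwrite('pics/s0c.png',b[:,:])
c=b[280:480,260:470]; cv2.imwrite('pics/blk.png',cv2.resize(c,None,fx=2.8,fy=2.8,interpolation=3))
E
```

```text
(no output)
```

View pics/t0c.png

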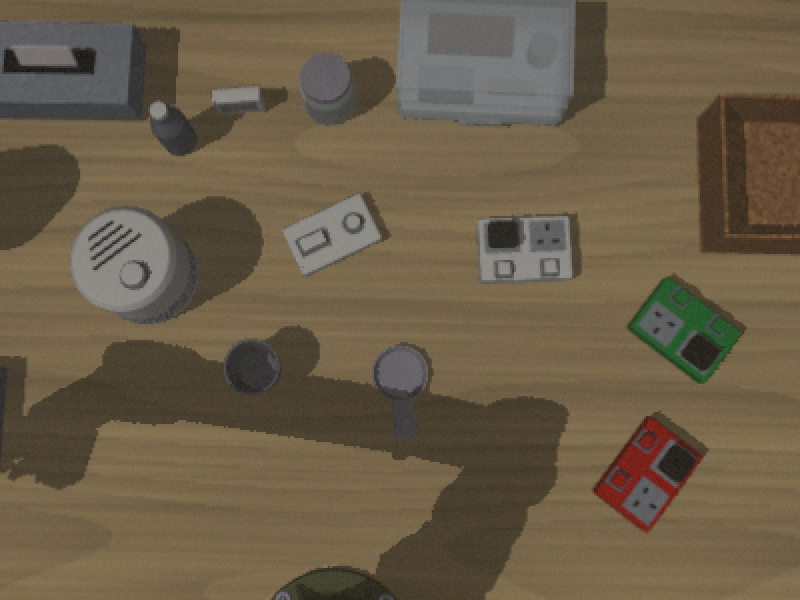

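View pics/s0c.png

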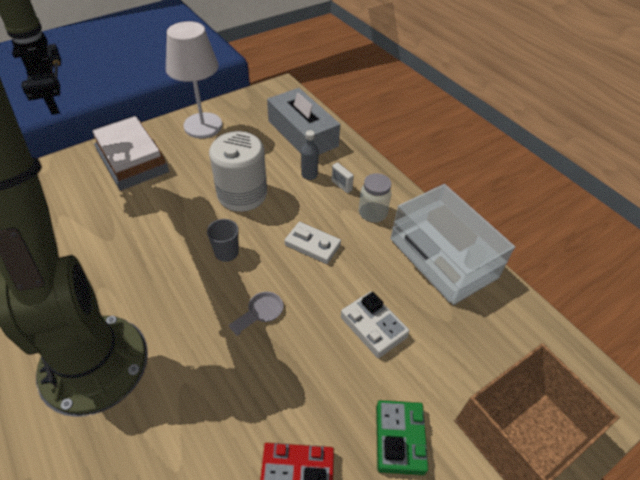

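View pics/blk.png

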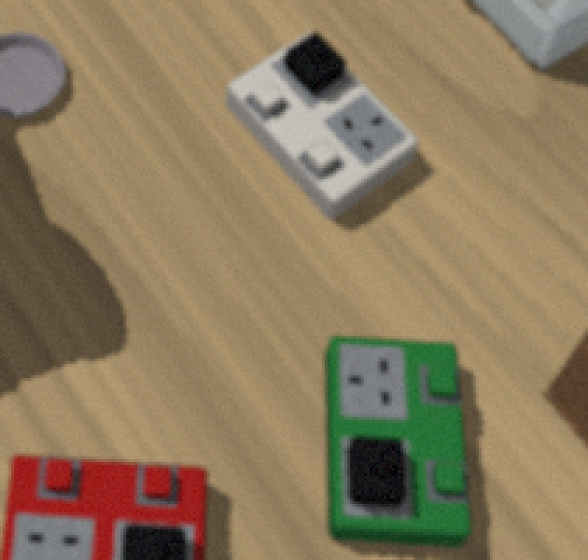

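The white block at side (375,326) is the job's power block. The green one at (403,437) and the red one at (299,459) are look-alikes. In the crop, the white block's plug is black at (315,62), the key beside it is at (267,104) and the empty socket's key is at (322,158). From the top camera, the bar key is at about (286,230), the plug key at (382,244) and the drum's button at (197,247).

```bash
python3 - <<'E'
from h import *
T={'bar':((286.5,229.5),(302,235),.037),'round':((306.5,221.5),(324,244),.037),'plugkey':((382,243.5),(355.4,316.5),.047),'spare':((405,243),(375,335.5),.047),'button':((197,247),(231,152.5),.183),'padc':((297,228),(312,242),.026)}
for k,(a,b,z) in T.items():
    p1,d1=ray('top',a);p2,d2=ray('side',b)
    d1/=np.linalg.norm(d1);d2/=np.linalg.norm(d2)
    A=sum(np.eye(3)-np.outer(d,d) for d in(d1,d2));r=sum((np.eye(3)-np.outer(d,d))@p for p,d in((p1,d1),(p2,d2)))
    print(k,np.round(np.linalg.solve(A,r),3),np.round(atz('top',a,z),3)[:2],np.round(atz('side',b,z),3)[:2])
R=Ro.from_euler('xyz',env.get_obs()['tool_rot'],degrees=True).as_matrix()
print(R.round(3))
E
```

```text
bar [0.563 0.046 0.02 ] [0.562 0.043] [0.553 0.034]
round [ 0.588 -0.012  0.025] [ 0.586 -0.012] [ 0.582 -0.02 ]
plugkey [ 0.527 -0.225  0.031] [ 0.525 -0.224] [ 0.52  -0.232]
spare [ 0.53  -0.289  0.04 ] [ 0.528 -0.288] [ 0.527 -0.292]
button [0.487 0.258 0.172] [0.485 0.255] [0.482 0.246]
padc [0.57  0.015 0.017] [0.569 0.015] [0.566 0.009]
[[-0.965  0.262  0.   ]
 [ 0.262  0.965  0.   ]
 [-0.     0.    -1.   ]]
```

apply_moves(moves=[[0,0,-0.3,0,0,0,0],[0,0,-0.3,0,0,0,0],[-0.88,-0.77,-0.3,0,0,0,0],[-0.88,-0.77,-0.3,0,0,0,0],[-0.88,-0.77,-0.3,0,0,0,0],[-0.88,-0.77,-0.3,0,0,0,0],[-0.88,-0.77,-0.3,0,0,0,0],[-0.88,-0.77,-0.3,0,0,0,0]], grip_force=20)

```text
time_s: 2.3
tool_pos: [0.3045, 0.4281, 0.2837]
tool_rot: [179.9, 0.2, 164.3]
force: [-0.5, 0.0, -0.3]
grip_width: 0.0309
grasp_force: 0.0
```

apply_moves(moves=[[-0.88,-0.77,0,0,0,0,0],[-0.88,-0.77,0,0,0,0,0],[-0.88,-0.77,0,0,0,0,0],[-0.88,-0.77,0,0,0,0,0],[-0.88,-0.77,0,0,0,0,0],[-0.88,-0.77,0,0,0,0,0]])

```text
time_s: 2.9
tool_pos: [0.4325, 0.2335, 0.2833]
tool_rot: [180.0, 0.1, 164.3]
force: [-0.0, -0.3, 0.7]
grip_width: 0.0004
grasp_force: 0.0
```

apply_moves(moves=[[-0.88,-0.77,0,0,0,0.873,0],[-0.88,-0.77,0,0,0,0.873,0],[-0.88,-0.77,0,0,0,0.873,0],[-0.88,-0.77,0,0,0,0.873,0],[-0.88,-0.77,0,0,0,0.873,0],[-0.88,-0.77,0,0,0,0.873,0],[-0.88,-0.77,0,0,0,0.873,0],[-0.88,-0.77,0,0,0,0.873,0],[-0.88,-0.77,0,0,0,0.873,0],[-0.88,-0.77,0,0,0,0.873,0],[-0.88,-0.77,0,0,0,0.873,0]])

```text
time_s: 4.0
tool_pos: [0.559, 0.0448, 0.2826]
tool_rot: [180.0, -0.0, 90.1]
force: [0.9, -0.5, 0.2]
grip_width: 0.0004
grasp_force: 0.0
```

```bash
python3 - <<'E'
from h import *
C=cal('wrist'); im=save('wrist','w1.png')
print(C[3],env.get_obs()['tool_pos'])
for t,z in dict(shut_key_top=.037,open_key_top=.037,louvre_pad=.024,power_button_top=.183,plug_key_top=.047).items():
    print(t,[(round(b['conf'],2),np.round(b['location']),np.round(atz('wrist',b['location'],z,C),4)[:2]) for b in boxes_of('wrist',t)][:4])
for P in([.562,.043,.037],[.586,-.012,.037],env.get_obs()['tool_pos']): print(proj('wrist',P,C))
E
```

```text
[0.55857093 0.11986931 0.44486576] [0.55892625 0.0444195  0.28262408]
shut_key_top [(0.64, array([326., 204.]), array([0.5606, 0.0463]))]
open_key_top [(0.72, array([348., 249.]), array([ 0.5866, -0.0058]))]
louvre_pad [(0.66, array([332., 223.]), array([0.5678, 0.0219]))]
power_button_top []
plug_key_top []
[327.10841033 207.14522319]
[347.65108729 253.86743902]
[324.62373604 301.4954166 ]
```

View pics/w1.png

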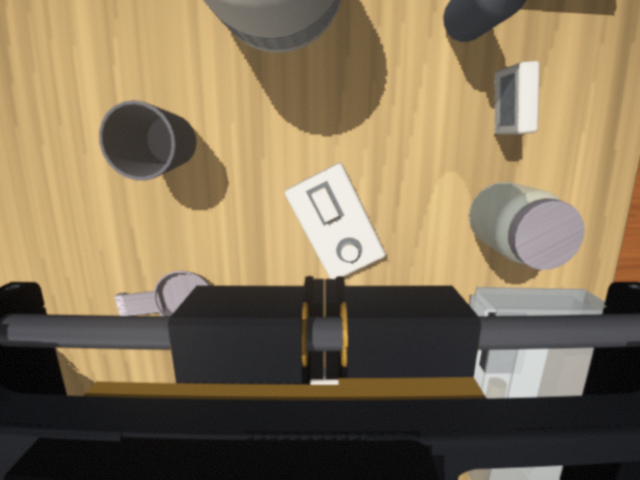

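The view shows the pad with its bar key at (325,203) and its round key at (348,250). Both agree with the top and side estimates to about 3 mm, so I'm descending on the bar key.

apply_moves(moves=[[0,0.01,0.95,0,0,0,0],[0,0.01,0.95,0,0,0,0],[0,0.01,0.95,0,0,0,0],[0,0.01,0.95,0,0,0,0],[0,0.01,0.95,0,0,0,0],[0,0.01,0.95,0,0,0,0],[0,0.01,0.95,0,0,0,0]])

```text
time_s: 5.0
tool_pos: [0.563, 0.0434, 0.0954]
tool_rot: [179.7, -0.1, 89.8]
force: [0.7, -0.4, 1.0]
grip_width: 0.0005
grasp_force: 0.0
```

```bash
python3 - <<'E'
from h import *
C=cal('wrist'); im=save('wrist','w2.png'); p=env.get_obs()['tool_pos']
print(p)
for t,z in dict(shut_key_top=.037,open_key_top=.037,louvre_pad=.024).items():
    print(t,[(round(b['conf'],2),np.round(b['location']),np.round(atz('wrist',b['location'],z,C),4)[:2]) for b in boxes_of('wrist',t)][:4])
print(proj('wrist',[.561,.045,.037],C),proj('wrist',p,C))
E
```

```text
[0.56309785 0.04349642 0.09554318]
shut_key_top [(0.67, array([319., 252.]), array([0.5595, 0.0482]))]
open_key_top []
louvre_pad [(0.69, array([324., 244.]), array([0.5631, 0.0502]))]
[321.06601711 257.25615931] [325.02367954 298.85933087]
```

View pics/w2.png

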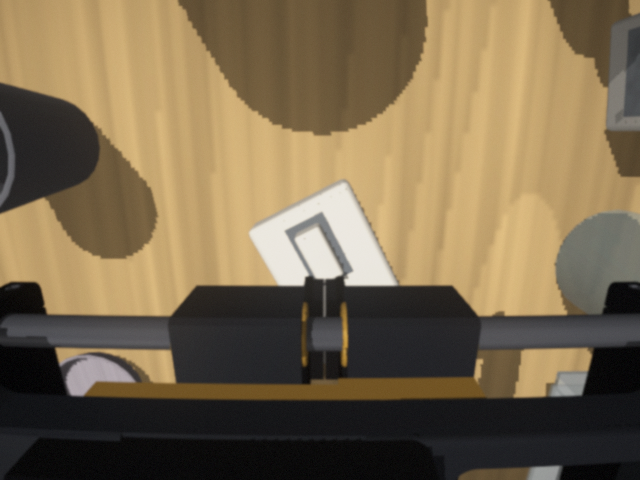

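The bar key runs from about (311,225) to (335,278) and the fingertip is over it. Next I'm stepping down gently.

apply_moves(moves=[[0.01,-0.005,0.22,0,0,0,0],[0.01,-0.005,0.22,0,0,0,0],[0.01,-0.005,0.23,0,0,0,0],[0.01,-0.005,0.24,0,0,0,0],[0.01,-0.005,0.25,0,0,0,0],[0.01,-0.005,0.26,0,0,0,0],[0.01,-0.005,0.265,0,0,0,0],[0.01,-0.005,0.265,0,0,0,0]])

```text
time_s: 6.0
tool_pos: [0.5599, 0.0453, 0.0397]
tool_rot: [180.0, -0.0, 89.8]
force: [0.4, 0.4, 0.4]
grip_width: 0.0008
grasp_force: 0.0
```

Small steps now, about 2 mm per row.

apply_moves(moves=[[0,0,0.01,0,0,0,0],[0,0,0.02,0,0,0,0],[0,0,0.03,0,0,0,0],[0,0,0.04,0,0,0,0],[0,0,0.04,0,0,0,0]])

```text
time_s: 6.5
tool_pos: [0.5602, 0.0453, 0.0316]
tool_rot: [180.0, -0.0, 89.8]
force: [-0.4, 0.4, 3.3]
grip_width: 0.0004
grasp_force: 1.4
```

apply_moves(moves=[[0,0,0.007,0,0,0,0],[0,0,0.014,0,0,0,0],[0,0,0.014,0,0,0,0]])

```text
time_s: 6.8
tool_pos: [0.5601, 0.0453, 0.0289]
tool_rot: [180.0, -0.0, 89.8]
force: [-1.2, 0.3, 4.9]
grip_width: 0.0003
grasp_force: 2.0
```

apply_moves(moves=[[0,0,-0.1,0,0,0,0],[0,0,-0.3,0,0,0,0],[0,0,-0.5,0,0,0,0],[0,0,-0.6,0,0,0,0],[-0.25,0,-0.7,0,0,0,0],[-0.5,0,-0.7,0,0,0,0],[-0.65,0,-0.7,0,0,0,0],[-0.65,0,-0.7,0,0,0,0],[-0.65,0,-0.7,0,0,0,0]])

```text
time_s: 7.7
tool_pos: [0.5589, -0.0854, 0.1682]
tool_rot: [-180.0, -0.0, 89.7]
force: [-0.2, 1.0, 0.3]
grip_width: 0.0004
grasp_force: 0.0
```

apply_moves(moves=[[-0.25,-0.06,0,0,0,0,0],[-0.5,-0.12,0,0,0,0,0],[-0.65,-0.175,0,0,0,0,0],[-0.65,-0.175,0,0,0,0,0],[-0.65,-0.175,0,0,0,0,0]])

```text
time_s: 8.2
tool_pos: [0.5241, -0.2134, 0.1682]
tool_rot: [-180.0, -0.1, 89.8]
force: [-0.3, 0.3, -0.2]
grip_width: 0.0008
grasp_force: 0.0
```

```bash
python3 - <<'E'
from h import *
C=cal('wrist'); im=save('wrist','w3.png'); p=env.get_obs()['tool_pos']
print(p)
for t,z in dict(plug_key_top=.047,spare_key_top=.047,shut_key_top=.03,open_key_top=.037,power_block=.034).items():
    print(t,[(round(b['conf'],2),np.round(b['location']),np.round(atz('wrist',b['location'],z,C),4)[:2]) for b in boxes_of('wrist',t)][:4])
print(proj('wrist',[.525,-.226,.047],C),proj('wrist',p,C))
E
```

```text
[ 0.52462987 -0.21219757  0.16819808]
plug_key_top [(0.86, array([327., 244.]), array([ 0.526 , -0.2212]))]
spare_key_top []
shut_key_top []
open_key_top []
power_block [(0.71, array([ 73., 385.]), array([ 0.2767, -0.3689])), (0.63, array([364., 238.]), array([ 0.5568, -0.2206]))]
[325.81771158 249.33052991] [325.93801032 296.56125882]
```

View pics/w3.png

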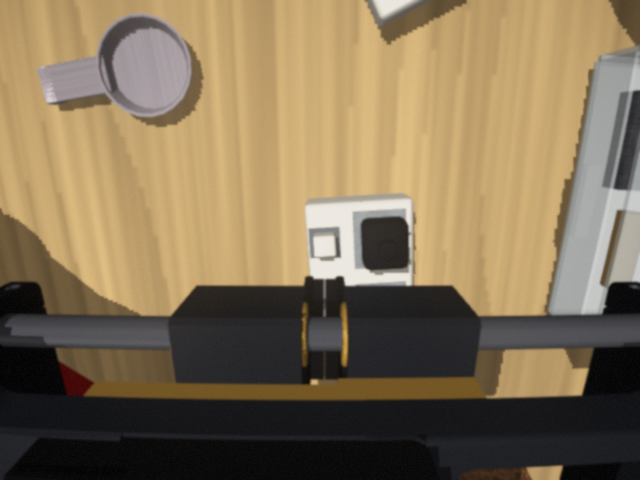

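The white block's plug key is at (324,243), with the black plug beside it at (384,243). That gives (0.525, -0.223) for the key, matching the top view.

apply_moves(moves=[[-0.05,0,0.1,0,0,0,0],[-0.05,0,0.3,0,0,0,0],[-0.05,0,0.45,0,0,0,0],[-0.05,0,0.55,0,0,0,0],[-0.05,0,0.58,0,0,0,0],[-0.05,0,0.58,0,0,0,0],[-0.05,0,0.58,0,0,0,0]])

```text
time_s: 9.2
tool_pos: [0.5249, -0.2247, 0.0539]
tool_rot: [179.9, 0.0, 89.8]
force: [0.3, -0.3, -0.9]
grip_width: 0.0005
grasp_force: 0.0
```

Target is z 0.039, so down 14.5 mm in small steps.

apply_moves(moves=[[0,0,0.015,0,0,0,0],[0,0,0.03,0,0,0,0],[0,0,0.04,0,0,0,0],[0,0,0.05,0,0,0,0],[0,0,0.06,0,0,0,0],[0,0,0.07,0,0,0,0],[0,0,0.073,0,0,0,0],[0,0,0.073,0,0,0,0]])

```text
time_s: 10.0
tool_pos: [0.5248, -0.2247, 0.0387]
tool_rot: [179.9, 0.0, 89.8]
force: [0.4, 0.8, 4.4]
grip_width: 0.0002
grasp_force: 2.3
```

apply_moves(moves=[[0,0,-0.1,0,0,0,0],[0,0,-0.3,0,0,0,0],[0,0,-0.5,0,0,0,0],[0,0,-0.7,0,0,0,0],[0.2,0,-0.9,0,0,0,0],[0.4,0,-1,0,0,0,0],[0.6,0,-1,0,0,0,0],[0.8,0,-1,0,0,0,0],[0.8,0,-1,0,0,0,0],[0.8,0,-1,0,0,0,0]])

```text
time_s: 11.0
tool_pos: [0.5241, -0.0638, 0.2376]
tool_rot: [-179.9, 0.0, 90.0]
force: [-0.4, -0.4, 0.2]
grip_width: 0.0005
grasp_force: 0.0
```

apply_moves(moves=[[0.2,-0.05,-0.1,0,0,0,0],[0.4,-0.1,-0.1,0,0,0,0],[0.6,-0.15,-0.1,0,0,0,0],[0.8,-0.19,-0.1,0,0,0,0],[0.8,-0.19,-0.1,0,0,0,0],[0.8,-0.19,-0.1,0,0,0,0]])

```text
time_s: 11.6
tool_pos: [0.4871, 0.0943, 0.2577]
tool_rot: [-180.0, 0.1, 89.8]
force: [0.9, -0.7, -0.8]
grip_width: -0.0
grasp_force: 0.0
```

```bash
python3 - <<'E'
from h import *
C=cal('wrist'); im=save('wrist','w4.png'); p=env.get_obs()['tool_pos']
print(p)
for t,z in dict(power_button_top=.183,dehumidifier=.17,shut_key_top=.03,open_key_top=.037).items():
    print(t,[(round(b['conf'],2),np.round(b['location']),np.round(atz('wrist',b['location'],z,C),4)[:2]) for b in boxes_of('wrist',t)][:4])
print(proj('wrist',[.485,.255,.183],C),proj('wrist',p,C))
E
```

```text
[0.48743029 0.0931793  0.25782059]
power_button_top [(0.63, array([319.,   0.]), array([0.4846, 0.2459]))]
dehumidifier [(0.66, array([352.,  35.]), array([0.5043, 0.2303]))]
shut_key_top [(0.9, array([392., 250.]), array([0.5614, 0.0465]))]
open_key_top [(0.22, array([575.,  51.]), array([0.7331, 0.2522]))]
[319.74239666 -17.32035572] [325.45380512 301.11715838]
```

View pics/w4.png

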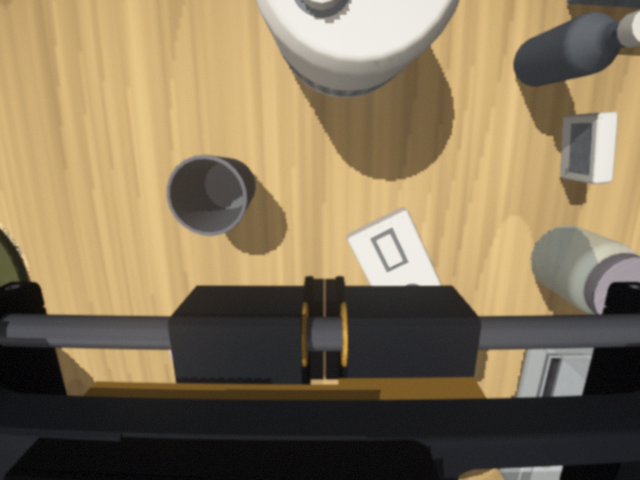

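The pad hasn't moved, and its bar key at (389,250) is down. The drum's button shows at the top edge, (325,0). I'm going closer and taking another measurement.

apply_moves(moves=[[0.2,0,0,0,0,0,0],[0.4,0,0,0,0,0,0],[0.6,0,0,0,0,0,0],[0.6,0,0,0,0,0,0],[0.6,0,0,0,0,0,0]])

```text
time_s: 12.35
tool_pos: [0.4876, 0.2154, 0.2578]
tool_rot: [-180.0, 0.1, 89.8]
force: [0.0, -1.2, -1.1]
grip_width: 0.0002
grasp_force: 0.0
```

```bash
python3 - <<'E'
from h import *
C=cal('wrist'); im=save('wrist','w5.png'); p=env.get_obs()['tool_pos']
print(p)
for t,z in dict(power_button_top=.183,dehumidifier=.17).items():
    print(t,[(round(b['conf'],2),np.round(b['location']),np.round(atz('wrist',b['location'],z,C),4)[:2]) for b in boxes_of('wrist',t)][:4])
print(proj('wrist',[.485,.255,.183],C))
E
```

```text
[0.4879048  0.21417753 0.25799349]
power_button_top [(0.9, array([321., 183.]), array([0.4853, 0.2613]))]
dehumidifier [(0.82, array([354., 148.]), array([0.5073, 0.2831]))]
[320.5131152  193.05094732]
```

View pics/w5.png

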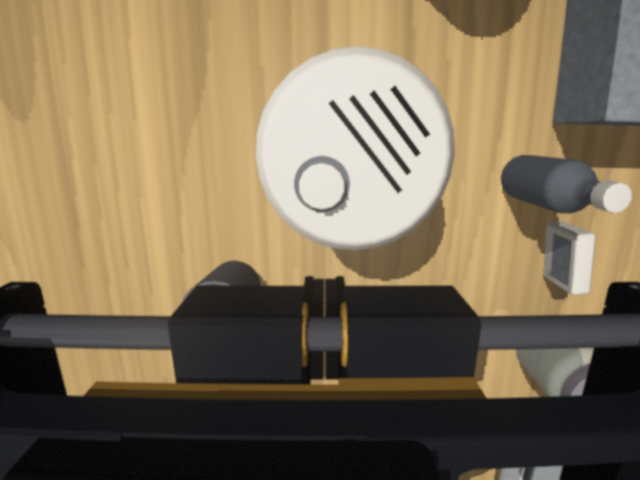

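The button is at (321,185), measured at (0.485, 0.260), against 0.255–0.258 in y from the fixed cameras. I'm aiming for (0.486, 0.258).

apply_moves(moves=[[0.15,-0.01,0,0,0,0,0],[0.22,-0.01,0,0,0,0,0],[0.22,-0.01,0.1,0,0,0,0],[0.22,-0.01,0.22,0,0,0,0],[0.22,-0.01,0.3,0,0,0,0],[0.22,-0.01,0.33,0,0,0,0],[0.22,-0.01,0.34,0,0,0,0],[0.22,-0.01,0.34,0,0,0,0]])

```text
time_s: 13.3
tool_pos: [0.4861, 0.2594, 0.1908]
tool_rot: [180.0, -0.0, 89.8]
force: [0.1, 0.9, 0.2]
grip_width: 0.0004
grasp_force: 0.0
```

apply_moves(moves=[[0,0,0.015,0,0,0,0],[0,0,0.03,0,0,0,0],[0,0,0.04,0,0,0,0],[0,0,0.05,0,0,0,0],[0,0,0.06,0,0,0,0],[0,0,0.07,0,0,0,0],[0,0,0.077,0,0,0,0],[0,0,0.077,0,0,0,0]])

```text
time_s: 14.1
tool_pos: [0.4858, 0.2597, 0.1752]
tool_rot: [180.0, -0.0, 89.8]
force: [-1.2, -0.7, 4.4]
grip_width: 0.0006
grasp_force: 2.2
```

Pressed about 8 mm. I'm retreating straight up, then checking with the cameras.

apply_moves(moves=[[0,0,-0.1,0,0,0,0],[0,0,-0.25,0,0,0,0],[0,0,-0.4,0,0,0,0],[-0.1,0,-0.5,0,0,0,0],[-0.3,0,-0.5,0,0,0,0],[-0.3,0,-0.5,0,0,0,0],[-0.3,0,-0.5,0,0,0,0]])

```text
time_s: 14.8
tool_pos: [0.4854, 0.1986, 0.2745]
tool_rot: [-180.0, -0.0, 89.7]
force: [-0.8, 0.4, -0.1]
grip_width: 0.0001
grasp_force: 0.0
```

```bash
python3 - <<'E'
from h import *
w=save('wrist','w6.png'); s=save('side','s6.png')
r=lambda i,f:cv2.resize(i[:,:,::-1],f,interpolation=3)
o=np.hstack([r(w[60:280,220:440],(400,400)),r(s[200:360,270:430],(400,400))]); cv2.imwrite('pics/end.png',o)
print(env.get_obs()['tool_pos'],env.get_obs()['force'])
E
```

```text
[0.48489944 0.2004175  0.27411258] [-0.661153    0.23921372  0.23184937]
```

View pics/end.png

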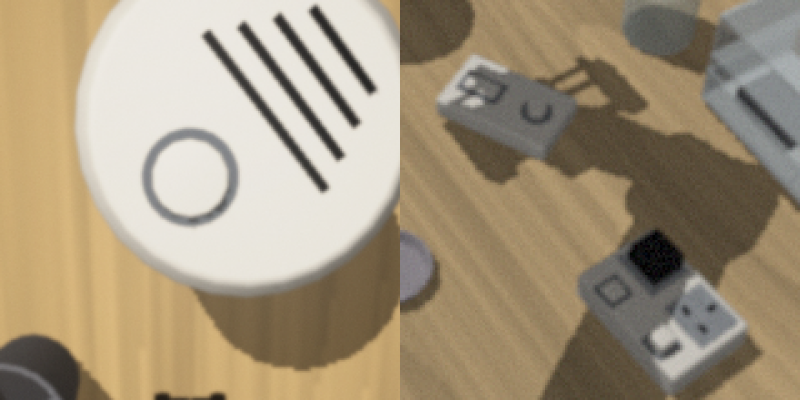

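In the final picture the button at (190,176), the bar key at (480,85) and the plug key at (613,291) all sit nearly flush. The round key at (537,110) and the spare key at (661,343) are still up. The arm is clear, so I'm handing in.

```bash
python3 -c "
from cell import env
print(env.sign_off())"
```

```text
the job is handed in; nothing more can be done
None
```

I pressed the bar key, the plug's square key and the dehumidifier button in that order, each about 8 mm down at roughly 4–5 N; the round pad key and the spare socket key stayed up, the arm finished clear, and the job is handed in at about 15 s (no verdict was shown).

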